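# Load a well plate through the flap of a flatbed plate scanner

### The arm

A 6-joint arm with a two-finger parallel gripper is mounted at the origin on the work surface. World frame = base frame: x ahead of the robot, y to its left, z up, the work surface at z = 0. Lengths are in m, angles in rad, forces in N, time in s.
With the tool pointing down it reaches from about 0.35 to 0.975 m from the base axis. Payload 7.1 kg.
Tool frame: the origin (TCP) lies midway between the tips of the shut fingers; the grasp point (between the pads) lies arm.grip_point_offset behind it (arm.grip_point_offset is the distance from the TCP to the grasp point, in m); z points along the fingers, y is the direction in which the jaws open and shut (so a half turn about z gives the same grasp; the last joint's range is limited). The gripper opens to 88 mm and grips with 3 to 60 N. Pads are 20 mm wide; open, the fingers measure 115 mm over their backs; the gripper's body (75 mm by 178 mm) begins 61 mm behind the grasp point.
Start: joints at [1.094, 0.423, 1.63, -0, 1.089, -0.019], TCP at [0.276, 0.561, 0.223] pointing down, gripper open.
Joint ranges: [-3, 3], [-0.9, 2.11], [0.09, 2.58], [-1.31, 4.45], [0.11, 2.69], [-2.54, 2.54]. Speed limits (rad/s): [2.39, 2.39, 3.01, 3.14, 3.14, 3.14].

### API

Orientations are given as a 3x3 rotation matrix whose columns are the frame's x, y, z axes.
In Python, from station import arm, effector, planner, get_state, optics, job, nets gives the robot as it stands. The module is installed in compiled form; this text tells all that it offers. Calls block until the motion is done:
- arm.move_pose(position, orientation): joint-space move of the TCP to a pose.
- arm.move_l(position, rate=0.15, ori=None, stop_force=None): straight line of the TCP; ori=None keeps the orientation; rate is the mean speed in m/s. With stop_force (N) it stops when the force on the tool has changed by that much, and returns True; else False.
- arm.move_j(angles): joint-space move.
- effector.let_go() and effector.grasp(grasp_force=None): open the fingers fully, or close them until they stop; grasp_force is the grip in N (None keeps the last).
- arm.hold(seconds).
- planner.solve_ik(position, orientation): joint angles nearest the present ones, or None.
- get_state(): the state.
- optics.get_image(name): name is "scene" or "top"; returns a dict with "frame" (384x512x3 uint8, red, green, blue), "depth" (384x512 float32, m along the optical axis (not along the pixel's ray), 0 where there is no reading), "mtx" (3x3 intrinsics, pixels), "R" (3x3) and "t" (3): a world point X has camera coordinates R X + t. Camera axes: x right, y down, z forward; pixel columns grow to the right and rows downward; lengths in m; the calibration is good to about 2 mm. A picture is of the moment at which its call begins.
A pose or a line that the arm cannot do raises arm.MotionError and nothing moves.
- job.hand_in(): hands the job in, once; it reports no verdict.
Trained networks look in a picture, given as the dict that the camera call returned (one of the last four; its "shot" number tells which), for a name from the list of things; names that differ only in an ending like _2 or _b are one class to them, and where a whole thing is asked for, a point or a joint stands for the part that bears it (a point fixed in the world has none). Each returns a list of dicts, best first, with "conf" (0 to 1); they miss things now and then, are a little off and sometimes report something else, mostly with a low value. They report only what shows in the picture. A call takes as long as a camera call. They do not tell look-alikes from the thing itself.
- nets.find_in(picture, query): "extent" ([left, top, right, bottom] in pixels, round what is visible of it).
The state is a dict: "t": time; "joint_pos": joint angles; "qd": joint speeds; "joint_efforts": joint torques, N m; "tool_pos": TCP position; "eef_rot": TCP orientation; "wrist_force": force on the tool from outside, world axes, zero at the start; "moment": the same for the moment, N m; "gripper_width": finger opening in m.
Only numpy, scipy, OpenCV 4.12 (cv2) and the standard library are available. Lean on these libraries where they do the work, as an engineer would, in place of code of your own. Each camera call takes 0.05 s, during which the arm holds its last target. There are 200 camera calls.

### The job

Without picking it up, push the 24-well plate that lies askew on the scanner's loading apron with your fingertips: between the guides, in under the hanging flap and over the sill, until the whole plate has dropped flat into its nest under the clear hood. Then draw the fingers back out of the hatch so that the flap swings fully shut behind it. Leave the other things on the scanner and the bench where they stand.

Things in the scene. Friction and masses are not known exactly. Their poses are not given: they have to be found in the camera images.
- scanner: Flatbed plate scanner, a fixed low white box, 430 (x) by 290 mm (y). Origin: on the bench under the middle of the hatch. Its x axis points level through the hatch into the clear hood (the loading direction, roughly away from the robot), y left, z up. In this frame, mm: the level grey loading apron is at height 64, x -190 to 12, y -145 to 145.
- hatch (a point): Middle of the hatch opening at apron level: scanner x 4, y 0, height 64 mm; axes as the scanner's. White frame, scanner x 4 to 12, 264 wide; clear opening y -69 to 69 mm, up to a lintel, underside at height 128, top at 140. Two low, slippery aluminium guides, 12 high and 5 thick, flare from the opening's sides (y +-69 at x 4) out to y +-94 at x -37.
- sill (a point): Middle of the sill, the inner edge of the apron: scanner x 12, y 0, height 64 mm. Here the floor steps 14 mm down into the nest.
- nest_floor (a point): Centre of the nest's floor: scanner x 61, y 0, height 50 mm; axes as the scanner's. The nest is an open recess, scanner x 12 to 110, y -71 to 71 mm, 14 deep; the plate may lie anywhere in it. The clear hood stands over it: roof at height 136 to 140, sides at y +-130, to x 200; then a white lamp housing to x 240, 148 high.
- plate: White 24-well plate, loose, 85.5 (its x) by 127.8 (its y) by 15 mm high, 60 to 130 g, friction about 0.6. Origin at the centre of its underside, z up. Starts flat and askew on the apron before the hatch, a long side towards it, off the centre line. Pushed over the sill it tips nose-down into the nest; its rear edge drops in once pushed past the sill.
- flap_hinge (a point): Middle of the flap's hinge axis, which runs along the scanner's y under the lintel: scanner x 9, height 127 mm. Upright fingers meet the lintel just before the plate's rear edge is past the sill: the fingers must lean, tips forward, by some 15 to 40 degrees.
- flap_edge (a point): Middle of the flap's lower edge (when shut 67 mm high, 3 mm above the apron, scanner x 14). The flap is a steel plate 134 mm wide, 60 mm tall, 4 mm thick, 85 g, hanging from the hinge.
- flap (a joint): Angle of the flap, rad: 0 shut (on its stop), grows as its lower edge swings inwards, away from the robot, up to 1.45. It only opens inwards; any push of a fraction of a newton opens it and its own weight shuts it in about 1 s.
- vial: Amber vial, 22 mm across, 46 mm tall, standing on the apron in a corner between a guide and the apron's side, beside the hatch. Origin at its underside. Leave it.
- cube_box: Small clear box, 28 mm square, 28 mm tall, in the other such corner of the apron. Origin at its underside. Leave it.
- tube_rack: Microtube rack, 88 by 118 mm, 58 mm high with tubes, on the bench left of the scanner. Origin at its underside. Leave it.
- cryo_box: Pink open storage box with tubes, 133 mm square, 50 mm high, on the bench right of the scanner. Origin at its underside. Leave it.
- lidded_plate: Clear lidded six-well plate, 88 by 130 by 21 mm, on the bench left of the scanner. Origin at its underside. Leave it.
- jar: Clear jar with a white cap, 84 mm across, 100 mm tall, on the bench right of the scanner. Origin at its underside. Leave it.
- petri: Clear Petri dish, 63 mm across, 14 mm high, on the bench left of the scanner. Origin at its underside. Leave it.
Mind the look-alikes: they are no part of the job. Leave any black, red or yellow look-alike of the plate alone.

How it is judged:
By the outcome, as a careful person would: the job done as asked, in the order asked, and still so for the second after the job is handed in, with the robot touching nothing.
It also fails if it takes over 70 s, if anything falls off the work surface, if the arm or the gripper's body presses on something with over 40 N, if the wrist force passes 120 N, or if a joint passes its speed limit or range.

## Working session

There is one attempt and no reset: what is moved stays moved. The work goes in short steps, each a Python script; the robot and the scene stay as the last script left them, time stands still between calls to the robot, and variables do not carry over. Pictures are saved under pics/ and viewed, about 8 in all and at most 12, crops included, and the job is handed in when it is done.

```bash
mkdir -p pics; python3 - <<'E'
from station import arm, effector, planner, get_state, optics, job, nets
import cv2,numpy as np,pickle
s=get_state();print(s['t'],s['tool_pos'],arm.grip_point_offset)
for n in("scene","top"):
    p=optics.get_image(n);pickle.dump({k:p[k] for k in('frame','depth','mtx','R','t')},open(f'{n}0.pkl','wb'))
    cv2.imwrite(f'pics/{n}0.png',p['frame'][...,::-1])
    for q in("plate","scanner","flap_edge","vial","cube_box","lidded_plate"):
        print(n,q,[(np.round(d['extent']).astype(int).tolist(),round(d['conf'],2)) for d in nets.find_in(p,q)][:4])
    print(p['mtx'].tolist(),np.round(p['R'],3).tolist(),p['t'])
E
```

```text
0.0 [0.2759498  0.56016929 0.22191479] 0.0187
scene plate [([227, 185, 280, 226], 0.84), ([198, 157, 238, 191], 0.75), ([112, 205, 166, 243], 0.73), ([275, 129, 312, 147], 0.57)]
scene scanner [([186, 168, 393, 340], 0.86)]
scene flap_edge []
scene vial [([225, 239, 237, 254], 0.7)]
scene cube_box [([293, 191, 300, 197], 0.38)]
scene lidded_plate [([332, 187, 364, 210], 0.68)]
[[387.22217510046295, 0.0, 252.06708181275553], [0.0, 387.22217510046295, 190.77480949246498], [0.0, 0.0, 1.0]] [[0.773, 0.634, -0.007], [0.44, -0.545, -0.714], [-0.456, 0.549, -0.701]] [-0.44071301 -0.12729732  1.31382699]
top plate [([88, 214, 141, 263], 0.98), ([311, 258, 345, 306], 0.86), ([225, 176, 278, 208], 0.71), ([204, 250, 242, 299], 0.67)]
top scanner [([201, 49, 327, 234], 0.88)]
top flap_edge [([249, 146, 251, 151], 0.59), ([162, 117, 207, 152], 0.41)]
top vial []
top cube_box [([214, 152, 229, 164], 0.5)]
top lidded_plate [([161, 116, 208, 150], 0.83), ([336, 144, 371, 180], 0.36)]
[[386.5427380776737, 0.0, 248.5088676592538], [0.0, 386.5427380776737, 196.2799406167981], [0.0, 0.0, 1.0]] [[0.011, -1.0, -0.012], [-0.998, -0.011, -0.066], [0.066, 0.013, -0.998]] [0.04545799 0.53124392 1.06071007]
```

```bash
python3 - <<'E'
import cv2
a=cv2.imread('pics/top0.png');cv2.imwrite('pics/top0c.png',cv2.resize(a[40:320,60:400],None,fx=2.3,fy=2.1,interpolation=2))
E
```

```text
(no output)
```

View pics/top0.png

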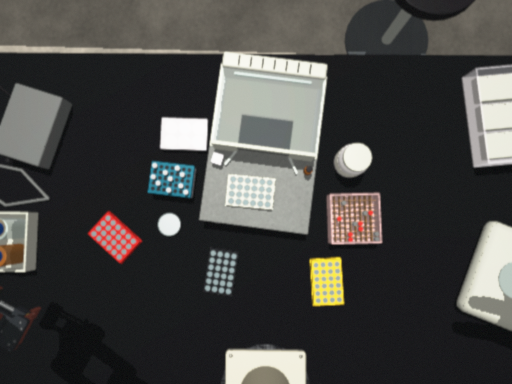

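View pics/scene0.png

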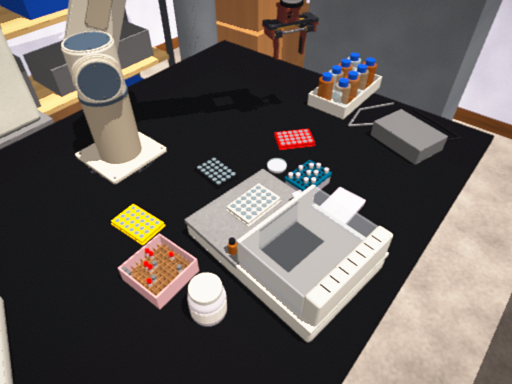

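The top view shows the white plate at (250,192) on the apron. Its look-alikes are red (115,237), black (221,272), yellow (327,281) and the white lidded one (184,134). I choose the white plate at (250,192). Next I measure the poses from depth and check them in a crop.

```bash
cat > h.py <<'E'
import numpy as np,cv2,pickle
def cloud(p):
    d=p['depth'];v,u=np.indices(d.shape);K=p['mtx']
    c=np.stack([(u-K[0,2])/K[0,0]*d,(v-K[1,2])/K[1,1]*d,d],-1)
    X=(c-p['t'])@p['R'];X[d==0]=np.nan;return X
def proj(p,X):
    c=np.atleast_2d(X)@p['R'].T+p['t'];c=c@p['mtx'].T;return c[:,:2]/c[:,2:]
E
python3 - <<'E'
from h import *
for n,box in(('top',(195,45,335,240)),('scene',(180,165,400,345))):
    p=pickle.load(open(n+'0.pkl','rb'));X=cloud(p);l,t,r,b=box
    m=np.zeros(X.shape[:2],bool);m[t:b,l:r]=1
    z=X[...,2];print(n,'zhist',np.histogram(z[m&(z>.03)],bins=np.arange(.03,.17,.005))[0])
    sel=m&(z>.056)&(z<.072);Q=X[sel][:,:2]*1000
    k,lab,st,_=cv2.connectedComponentsWithStats(sel.astype(np.uint8));i=1+st[1:,4].argmax()
    Q=X[lab==i][:,:2]*1000;print('apron',cv2.minAreaRect(Q.astype(np.float32)),np.median(X[lab==i][:,2]))
    w=p['frame'].astype(int)
    sel=m&(z>.072)&(z<.09);k,lab,st,cc=cv2.connectedComponentsWithStats(sel.astype(np.uint8))
    for i in range(1,k):
        if st[i,4]>150:
            Q=X[lab==i][:,:2]*1000;print(st[i],cv2.minAreaRect(Q.astype(np.float32)),np.median(X[lab==i][:,2]))
p=pickle.load(open('top0.pkl','rb'));a=p['frame'][...,::-1]
cv2.imwrite('pics/c1.png',cv2.resize(a[130:240,190:330],None,fx=5,fy=5,interpolation=cv2.INTER_CUBIC))
E
```

```text
top zhist [  13   25   17   44   27   85 4103 2259   97  953  590   50  121   54
   24   35   35   17   17   32   45 3732 4566 1275  172    0    0    0]
apron ((568.9327392578125, 23.6427001953125), (290.66448974609375, 245.96661376953125), 82.93557739257812) 0.06425667793579135
[ 226  175   49   35 1431] ((538.4290771484375, 47.143821716308594), (122.8762435913086, 82.38555145263672), 85.33035278320312) 0.07947747898520688
scene zhist [ 316  334  715  450  295  371 2218 2051  331  813  747  216  250  356
  841  174  198  181  169  189  182 2263 5962 1681  199    0    0    0]
apron ((659.13134765625, 11.644729614257812), (293.1560363769531, 432.25091552734375), 83.06639862060547) 0.06487857185803134
[ 227  183   54   41 1100] ((538.9699096679688, 45.20758056640625), (125.37520599365234, 82.6396713256836), 85.55865478515625) 0.07993315394910479
[238 252 149  74 577] ((811.37109375, -69.02572631835938), (348.1595153808594, 172.66592407226562), 40.45592498779297) 0.08111122983217978
[188 286  38  25 256] ((643.4813232421875, -241.6055145263672), (80.36211395263672, 47.99356460571289), 52.10733413696289) 0.07724111251211513
```

View pics/c1.png

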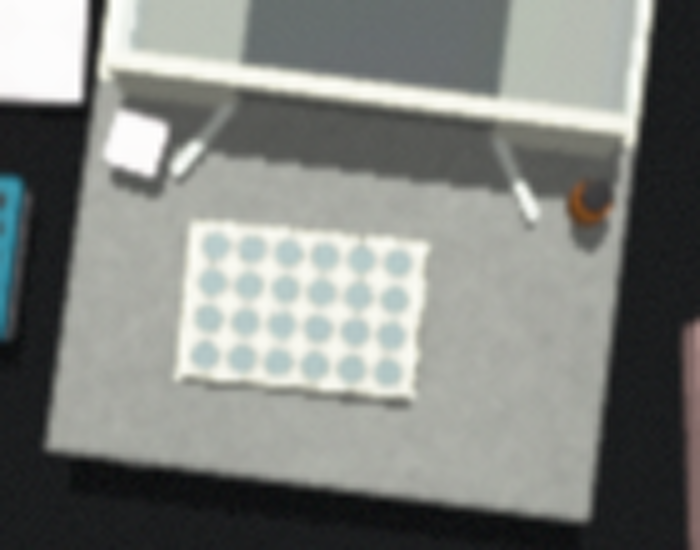

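The crop confirms the choice: a white 24-well plate, with the white box at (135,145) and the vial at (590,200) in the corners. In scanner coordinates the plate is at about x -99, y +20, yaw +2.4°. The plan is to nudge it sideways to the centre line with closed fingers, then push it in with open fingers leaning 25°.

```bash
cat >> h.py <<'E'
from station import arm, effector, planner, get_state, optics, job, nets
YAW=np.radians(-7.0);O=np.array([.6348,.0150,0])
Xs=np.array([np.cos(YAW),np.sin(YAW),0]);Ys=np.array([-Xs[1],Xs[0],0]);Zs=np.array([0,0,1.])
def W(x,y,z): return O+(Xs*x+Ys*y+Zs*z)/1000
def S(P): d=(np.asarray(P)-O)*1000; return np.stack([d@Xs,d@Ys,d@Zs],-1)
def ori(lean,sgn=1):
    l=np.radians(lean);z=np.sin(l)*Xs-np.cos(l)*Zs;y=sgn*Ys;return np.stack([np.cross(y,z),y,z],1)
def snap(n,name):
    p=optics.get_image(n);cv2.imwrite(f'pics/{name}.png',p['frame'][...,::-1]);return p
def plate(p):
    X=cloud(p);s=S(X.reshape(-1,3)).reshape(X.shape)
    m=(s[...,2]>74)&(s[...,2]<86)&(abs(s[...,1])<135)&(s[...,0]>-185)&(s[...,0]<0)
    k,lab,st,_=cv2.connectedComponentsWithStats(m.astype(np.uint8));i=1+st[1:,4].argmax()
    return cv2.minAreaRect(s[lab==i][:,:2].astype(np.float32))
def st(): s=get_state();return round(s['t'],2),np.round(S(s['tool_pos']),1),np.round(s['wrist_force'],1)
E
python3 - <<'E'
from h import *
print(plate(pickle.load(open('top0.pkl','rb'))))
for g in(1,-1):
    print(g,[ (None if (q:=planner.solve_ik(W(*c),ori(25,g))) is None else np.round(q,2)) for c in((-99,110,140),(-99,77,71.2),(-170,0,71.2),(12,0,71.2))])
print(get_state()['eef_rot'])
E
```

```text
((-98.91563415527344, 20.169776916503906), (80.96941375732422, 122.93492126464844), 2.2493703365325928)
1 [array([ 0.32,  0.35,  2.09, -0.55,  0.35, -0.64]), array([ 0.25,  0.48,  2.14, -0.97,  0.19, -0.27]), None, array([ 0.03,  0.56,  1.96, -0.33,  0.2 , -1.1 ])]
-1 [array([ 0.32,  0.35,  2.09, -0.55,  0.35,  2.5 ]), None, None, array([ 0.03,  0.56,  1.96, -0.33,  0.2 ,  2.04])]
[[-8.97030809e-01  4.41968015e-01  2.56270067e-05]
 [ 4.41968016e-01  8.97030808e-01  5.70607669e-05]
 [ 2.23081938e-06  6.25115832e-05 -9.99999998e-01]]
```

```bash
python3 - <<'E'
from h import *
for x in(-170,-150,-130,-110,-60,-30,0,12):
  for lean in (0,5,10,15,20,25,30):
    q=planner.solve_ik(W(x,0,64+3+10*np.sin(np.radians(lean))),ori(lean))
    print(x,lean,None if q is None else np.round(q,2))
E
```

```text
-170 0 [ 0.05  0.46  2.06 -0.    0.62 -1.4 ]
-170 5 [ 0.06  0.43  2.12 -0.03  0.5  -1.36]
-170 10 [ 0.07  0.42  2.18 -0.09  0.38 -1.29]
-170 15 [ 0.09  0.4   2.23 -0.21  0.26 -1.16]
-170 20 [ 0.1   0.4   2.28 -0.58  0.14 -0.78]
-170 25 None
-170 30 [0.14 0.43 2.38 3.76 0.22 1.19]
-150 0 [ 0.04  0.48  2.02 -0.    0.64 -1.4 ]
-150 5 [ 0.05  0.45  2.08 -0.03  0.52 -1.37]
-150 10 [ 0.06  0.43  2.14 -0.08  0.4  -1.31]
-150 15 [ 0.08  0.42  2.19 -0.19  0.28 -1.2 ]
-150 20 [ 0.09  0.42  2.24 -0.48  0.16 -0.89]
-150 25 None
-150 30 [0.12 0.44 2.35 3.8  0.2  1.13]
-130 0 [ 0.04  0.5   1.98 -0.    0.66 -1.41]
-130 5 [ 0.05  0.47  2.04 -0.03  0.54 -1.38]
-130 10 [ 0.06  0.45  2.09 -0.08  0.42 -1.33]
-130 15 [ 0.07  0.44  2.15 -0.17  0.3  -1.23]
-130 20 [ 0.08  0.43  2.2  -0.4   0.18 -0.98]
-130 25 None
-130 30 [0.11 0.45 2.31 3.87 0.17 1.05]
-110 0 [ 0.03  0.52  1.94 -0.    0.68 -1.42]
-110 5 [ 0.04  0.49  2.   -0.03  0.57 -1.39]
-110 10 [ 0.05  0.47  2.05 -0.07  0.45 -1.34]
-110 15 [ 0.06  0.46  2.11 -0.15  0.32 -1.26]
-110 20 [ 0.07  0.45  2.16 -0.34  0.2  -1.05]
-110 25 None
-110 30 [0.09 0.
[... 422 characters left out ...]
5  0.54 -1.38]
-30 15 [ 0.03  0.53  1.94 -0.1   0.41 -1.33]
-30 20 [ 0.04  0.52  2.   -0.2   0.28 -1.23]
-30 25 [ 0.05  0.52  2.05 -0.47  0.16 -0.95]
-30 30 None
0 0 [ 0.    0.64  1.69 -0.    0.82 -1.44]
0 5 [ 0.01  0.61  1.75 -0.02  0.7  -1.42]
0 10 [ 0.02  0.58  1.81 -0.04  0.57 -1.4 ]
0 15 [ 0.02  0.56  1.87 -0.09  0.45 -1.35]
0 20 [ 0.03  0.55  1.93 -0.17  0.32 -1.27]
0 25 [ 0.04  0.54  1.99 -0.36  0.19 -1.07]
0 30 None
12 0 [ 0.    0.65  1.66 -0.    0.83 -1.45]
12 5 [ 0.01  0.62  1.72 -0.02  0.71 -1.43]
12 10 [ 0.01  0.6   1.79 -0.04  0.59 -1.4 ]
12 15 [ 0.02  0.58  1.85 -0.08  0.46 -1.36]
12 20 [ 0.03  0.56  1.91 -0.16  0.33 -1.28]
12 25 [ 0.03  0.56  1.96 -0.33  0.2  -1.1 ]
12 30 None
```

```bash
python3 - <<'E'
from h import *
effector.grasp(10)
R=ori(0)
arm.move_pose(W(-99,106,150),R);arm.move_l(W(-99,106,69),rate=.12);print(st())
arm.move_l(W(-99,77,69),rate=.06);print(st())
arm.move_l(W(-99,84,69),rate=.1)
arm.move_l(W(-99,100,150),rate=.2)
effector.let_go()
arm.move_pose(W(-170,0,120),ori(14));print(st())
for n in('top','scene'):print(plate(snap(n,n+'1')))
E
```

```text
(4.72, array([-98.6, 106.3,  69.4]), array([ 0.2,  0.6, -0.6]))
(5.36, array([-99. ,  76.6,  69. ]), array([0.1, 0.3, 0.6]))
(8.13, array([-169.8,   -0.2,  120.4]), array([0.8, 0.1, 0.6]))
((-100.71353149414062, 2.702251434326172), (81.3909683227539, 122.80824279785156), 0.6922537088394165)
((-100.3402099609375, 1.9970741271972656), (83.27796173095703, 125.77088928222656), 0.02545710653066635)
```

Centred to about 2 mm, with yaw under 1°. Now I push it up to just before the hatch.

```bash
python3 - <<'E'
from h import *
z=lambda l:67+10*np.sin(np.radians(l))
arm.move_l(W(-170,0,z(14)),rate=.1);print(st())
arm.move_l(W(-97,0,z(18)),rate=.06,ori=ori(18));print(st())
for n in('top','scene'):
    p=snap(n,n+'2');print(plate(p))
cv2.imwrite('pics/c2.png',cv2.resize(p['frame'][150:300,170:370,::-1],None,fx=4,fy=4,interpolation=2))
E
```

```text
(8.89, array([-169.6,    0.2,   69.5]), array([-0.2,  0.4,  0.1]))
(10.26, array([-97.2,   0. ,  70.1]), array([-0.3, -0.4,  0.3]))
((-43.784786224365234, 2.3564491271972656), (81.50466918945312, 122.8619613647461), 0.06938933581113815)
((-72.71171569824219, 1.6759262084960938), (126.38219451904297, 80.73371887207031), 89.557373046875)
```

View pics/c2.png

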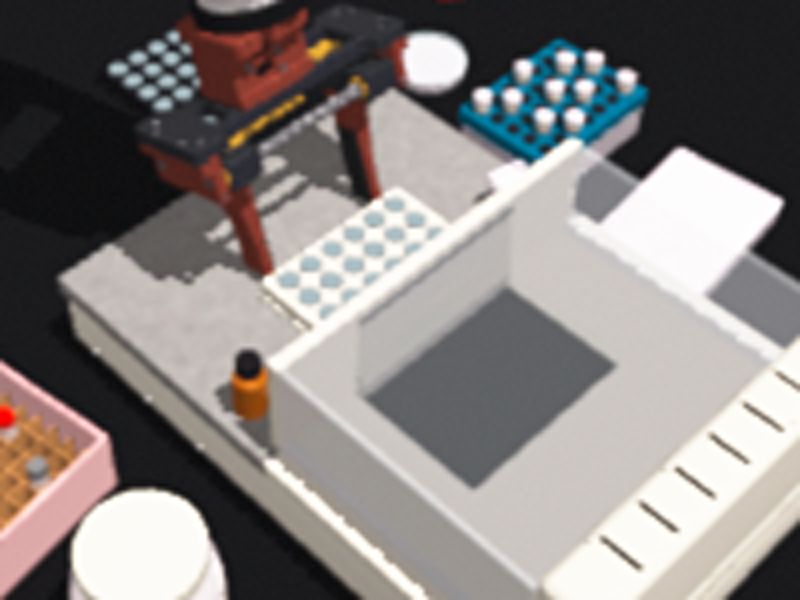

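The picture shows both fingers flush on the plate's rear edge at (265,270) and (375,200), with the plate square between the guides and its nose at the hatch. I go on through the flap, with a force guard.

```bash
python3 - <<'E'
from h import *
z=lambda l:67+10*np.sin(np.radians(l))
for x,l in((-60,20),(-35,21),(-15,22)):
    r=arm.move_l(W(x,0,z(l)),rate=.06,ori=ori(l),stop_force=12);print(r,st())
    if r:break
p=snap('scene','scene3')
cv2.imwrite('pics/c3.png',cv2.resize(p['frame'][170:290,200:360,::-1],None,fx=5,fy=5,interpolation=2))
E
```

```text
False (11.12, array([-60. ,  -0. ,  70.4]), array([-0.6, -0.2,  0.8]))
False (11.69, array([-34.8,  -0. ,  70.5]), array([-1.5,  0.1, -0.1]))
False (12.18, array([-14.7,  -0. ,  70.7]), array([-1.2, -0.7,  0.4]))
```

View pics/c3.png

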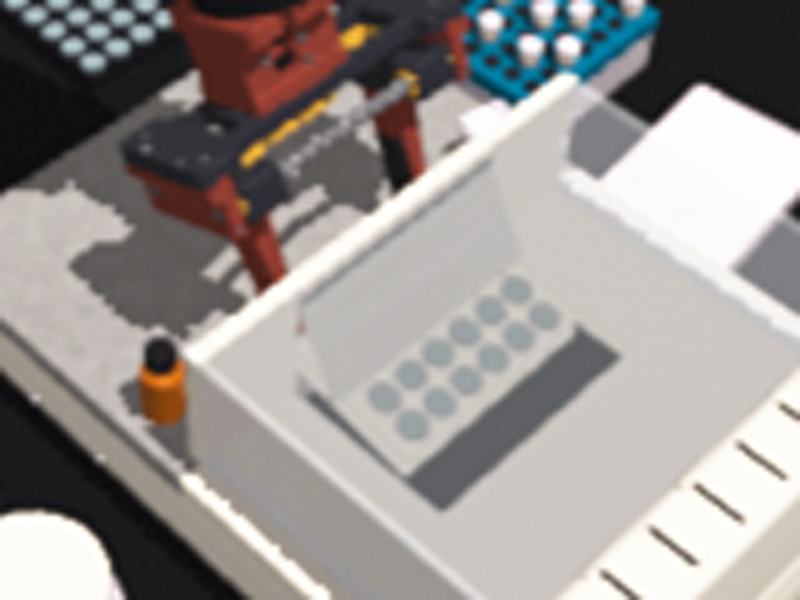

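The plate is in under the flap, nose down in the nest (nose edge from (405,475) to (575,335)), with the flap resting on it. I push on over the sill.

```bash
python3 - <<'E'
from h import *
z=lambda l:67+10*np.sin(np.radians(l))
for x,l in((0,22.5),(10.5,23)):
    r=arm.move_l(W(x,0,z(l)),rate=.05,ori=ori(l),stop_force=12);print(r,st())
    if r:break
arm.hold(.4);print(st())
p=snap('scene','scene4')
cv2.imwrite('pics/c4.png',cv2.resize(p['frame'][170:290,200:360,::-1],None,fx=5,fy=5,interpolation=2))
E
```

```text
False (12.68, array([ 0.3, -0. , 70.8]), array([0. , 0.5, 0.1]))
False (13.03, array([10.9, -0. , 71. ]), array([ 0.5, -0.1, -0.1]))
(13.43, array([10.4, -0. , 70.9]), array([-0.4,  0.1, -0.7]))
```

View pics/c4.png

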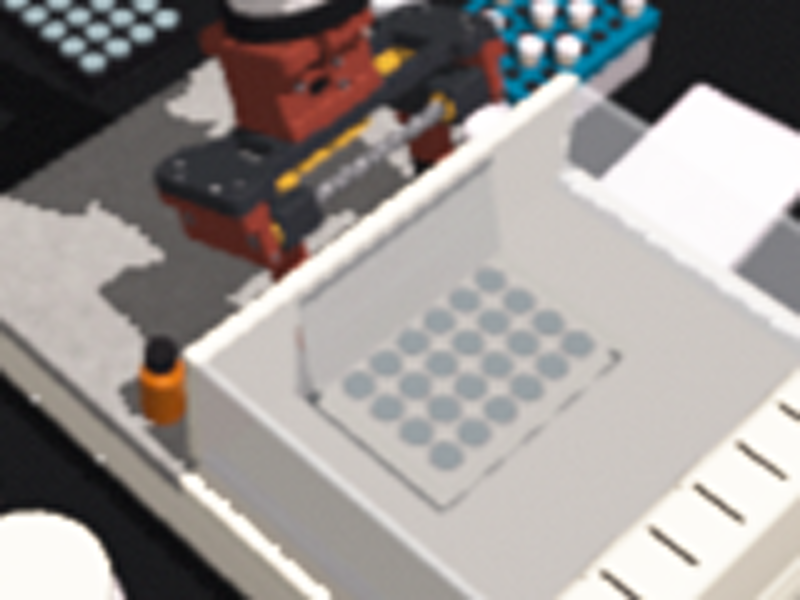

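All four rows show and the plate fills the nest, corners at (310,400), (440,505) and (615,355). It has dropped in. Now I withdraw.

```bash
python3 - <<'E'
from h import *
arm.move_l(W(-60,0,72),rate=.12,ori=ori(20))
arm.move_l(W(-100,0,75),rate=.12,ori=ori(16))
arm.move_l(W(-190,0,170),rate=.15,ori=ori(8));arm.hold(1.5);print(st())
p=snap('scene','scene5');a=cv2.resize(p['frame'][165:290,190:370,::-1],None,fx=4.4,fy=4.4,interpolation=2);cv2.imwrite('pics/c5.png',a)
t=snap('top','top5');cv2.imwrite('pics/t5.png',cv2.resize(t['frame'][40:320,60:400,::-1],None,fx=2,fy=2,interpolation=2))
E
```

```text
(17.23, array([-190.,   -0.,  170.]), array([ 0.2, -0.8,  0.1]))
```

View pics/c5.png

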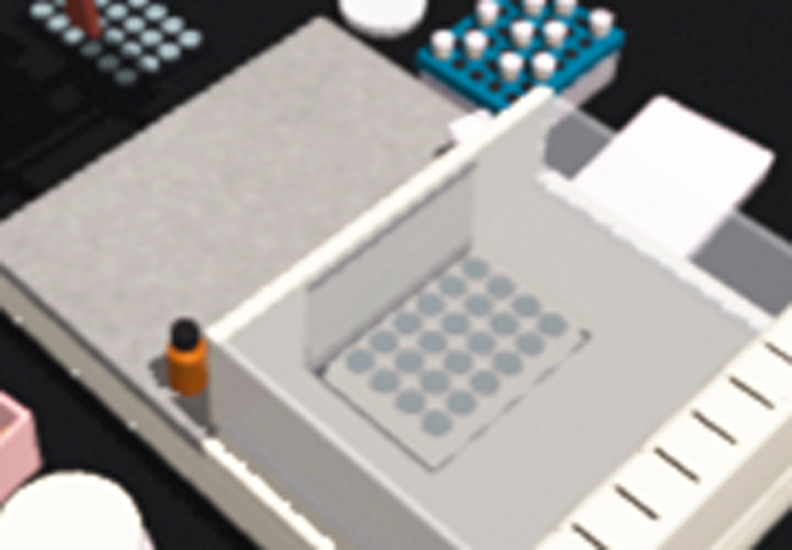

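View pics/t5.png

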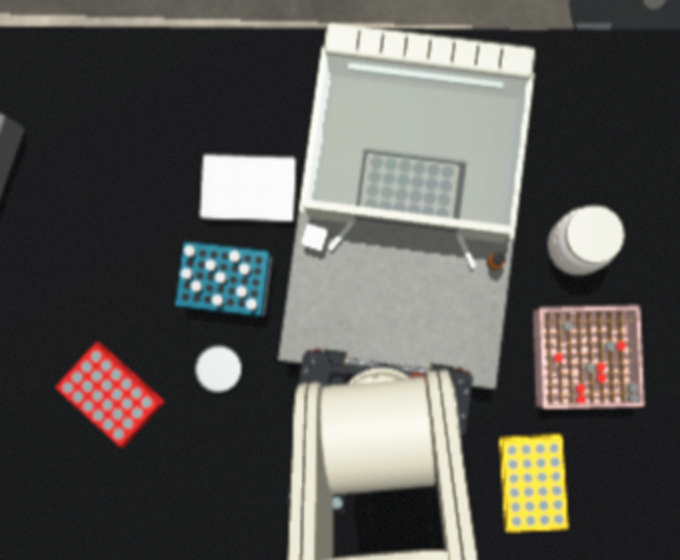

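The plate lies flat in the nest and the flap hangs straight, with its lower edge from (315,370) to (475,245). The vial, box and other things are in place. One check remains: I project the shut flap edge from the frame onto this view, then hand in.

```bash
python3 - <<'E'
from h import *
p=pickle.load(open('scene0.pkl','rb'))
print((proj(p,[W(14,-67,67),W(14,67,67),W(22,-67,70)])-[190,165])*4.4)
job.hand_in();print(st())
E
```

```text
[[309.92941923 358.4590513 ]
 [470.90205646 232.60619999]
 [320.15522683 363.51550779]]
the job is handed in; nothing more can be done
the job is handed in; nothing more can be done
```

The plate is in its nest and the flap swung shut behind it, as far as my last pictures show; the job is handed in. It used about 17 s of robot time.

- **How:** I nudged the plate about 18 mm sideways to the centre line with closed fingers. I then pushed it with two open fingertips, leaning 14° and rising to 23°, through the hatch and over the sill, and drew the fingers straight back out. I never gripped it, and the wrist-force readings between moves were about 1.5 N at most.
- **Plate:** all 24 wells are visible and its outline fills the nest, lying flat.
- **Flap:** it hangs straight and looks shut. The lower edge I read by eye is about 2.5 pixels below the shut edge I projected, alike at both ends. The few-millimetre calibration error and the dark gap under the flap could explain that, but I did not check it any closer.
- **Other things:** the vial, the clear box and the other things in view stand where they were. The robot was clear of everything and still. The arm hid the black look-alike in the last top view, but most of it shows in the side view; I did not touch it.
- **A check that disagreed:** one depth measurement from the side camera during the push gave a wrong plate position because it merged the gripper with the plate. I used the top camera's value instead.

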